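Offer an insulating cap up to a bare terminal tab

ROBOT

A 6-joint arm with a two-finger parallel gripper is mounted at the origin on the work surface. World frame = base frame: x ahead of the robot, y to its left, z up, the work surface at z = 0. Lengths are in mm, angles in rad, forces in N, time in s.
With the tool pointing down it reaches from about 325 to 900 mm from the base axis. Payload 6.1 kg.
Tool frame: the origin (TCP) lies at the very end of the fingers, on their centre line; the grasp point (between the pads) lies 19 mm behind it; z points along the fingers, y is the line along which they close (so a half turn about z gives the same grasp; the last joint's range is limited). The gripper opens to 85 mm and grips with 20 to 120 N. Pads are 22 mm wide; open, the fingers measure 114 mm over their backs; the gripper's body (76 mm by 85 mm) begins 54 mm behind the grasp point. The pads swing forward as they close: fully open they stand 13 mm farther back than shut.
Start: joints at [-1.397, 0.22, 1.526, -0, 1.395, -0.126], TCP at [184.574, -597.116, 202.6] pointing down, gripper open.
Joint ranges: [-2.98, 2.98], [-0.91, 2.08], [0.09, 2.57], [-1.24, 4.39], [0.2, 2.65], [-2.68, 2.68]. Speed limits (rad/s): [2.57, 2.57, 3.01, 3.14, 3.14, 3.14].

INTERFACE

Orientations are given as a 3x3 rotation matrix whose columns are the frame's x, y, z axes.
In Python, from rig import robot, viewer gives the robot as it stands. The module is installed in compiled form; this text tells all that it offers.
- The arm moves only by the tool servo_tool, never from a script. Its argument "moves" is a list of rows, each a list of 5 numbers: the shift along the tool's x, y, z in cm, then the turn about the tool's z in rad, then the opening, from 0 (shut) to 1 (fully open). A call has 1 to 12 rows; each row is the pose to reach, as a shift and turn from the pose commanded when the call began, along the tool's axes at that moment; what a row does not reach only later rows make up. A row lasts 1/8 s, in which the tool goes at most 62.5 mm and 10.7 degrees, less where a joint would pass 70% of its speed; a pose out of reach is approached as far as the arm can. A call with a gripper value outside its range is refused whole. The fingers move at their own pace and stop on an object; "grip_force" is the grip in N (left out, the last holds). Time passes only in rows, so rows that repeat a pose let the fingers close. It gives the time, the measured TCP pose, the force, the opening and the grip force at its end, in the units of the state.
- robot.observe(): the state, without advancing time (a new reading comes with each control period).
- viewer.read_camera(name): name is "side" or "top" or "wrist"; returns a dict with "color" (400x640x3 uint8, red, green, blue), "camera_matrix" (3x3 intrinsics, pixels), "rvec" (rotation vector, rad) and "tvec" (3), from world to camera coordinates, as OpenCV has them. Camera axes: x right, y down, z forward; pixel columns grow to the right and rows downward; lengths in mm; the calibration is good to about 2 mm. A picture is of the moment at which its call begins. There is no depth.
- robot.job_done(): hands the job in; it is judged then, once.
Trained networks look in a picture, given as the dict that the camera call returned (one of the last four; its "shot" number tells which), for a name from the list of things; names that differ only in an ending like _2 or _b are one class to them, and where a whole thing is asked for, a point or a joint stands for the part that bears it (a point fixed in the world has none). Each returns a list of dicts, best first, with "p" (0 to 1); they miss things now and then, are a little off and sometimes report something else, mostly with a low value. They report only what shows in the picture. A call takes as long as a camera call. They do not tell look-alikes from the thing itself.
- viewer.look_for(picture, thing): "extent" ([centre column, centre row, width, height] in pixels, round what is visible of it).
The state is a dict: "time": time; "joint_pos": joint angles; "dq": joint speeds; "joint_torque": joint torques, N m; "eef_pos": TCP position; "tool_rot": TCP orientation; "force": force on the tool from outside, world axes, zero at the start; "moment": the same for the moment, N m; "grip_width": finger opening in mm; "grip_force": force on a finger pad.
Only numpy, scipy, OpenCV 4.12 (cv2) and the standard library are available. Lean on these libraries where they do the work, as an engineer would, in place of code of your own. Each camera call takes 0.05 s, during which the arm holds its last target. There are 200 camera calls.

TASK

Slide the orange shutter on the grey terminal block all the way to its end stop so that the bare copper tab is uncovered. Then pick up the green insulating cap, lift it over the organiser's open door (above its top edge, not round it or beside it), and finish holding it in the gripper, upright, mouth down and still, centred over the copper tab with its long side along the tab's and its mouth about one centimetre above the tab, ready to be pressed on. Never touch the tab, and leave the door, torch, padlock and bulb undisturbed.

Things in the scene. Friction and masses are not known exactly. Their poses are not given: they have to be found in the camera images.
- terminal: Grey plastic terminal block fixed to the shelf, 80 x 250 x 30 mm high (its length runs along its y, from y = -140 to +110 mm). Origin on the shelf surface; z up. A 54 mm high black end stop stands on it at y = +90 to +105 mm and a 40 mm high one at y = -140 to -130 mm. The copper tab stands at y = -75 mm.
- tab: Bare copper tab standing on the block, hidden under the shutter at the start: 40 mm long (its x, which lies along the block's y), 8 mm thick (its y), 30 mm high; origin at the centre of its foot, 30 mm above the shelf; z up.
- tab_tip (a point): Centre of the tab's top edge, 60 mm above the shelf.
- shutter (a joint): Travel in m of the orange shutter along the block's +y. 0 = centred over the tab; it starts at 0 to 0.02; 0.12 = against the end stop, tab uncovered. It slides with about 2 N of friction (plus slight damping, 6 N per m/s) and stays where it is left.
- shutter_grip (a point): Centre of the top of the shutter's black grip fin, 104 mm above the shelf. The fin is 12 mm thick along the block's y, 40 mm long along its x, and rises 32 mm above the shutter's flat top. The orange shutter is a roof 64 mm wide (x) and 90 mm long (y), top 72 mm above the shelf, with two side walls and open ends.
- cap: Green plastic insulating cap, a hollow oblong 60 mm long (its x), 36 mm wide (its y), 50 mm high, open below, closed on top, walls 4 mm (inside 52 x 28 mm, 46 mm deep), about 60 g. It stands mouth down on the shelf. Origin at the centre of its mouth (underside); z up.
- organiser: Grey plastic wall organiser fixed on the shelf, 80 mm deep (x), 180 mm wide (y), 140 mm high, on a pine back panel 280 mm wide and 150 mm high; origin on the shelf surface under its centre, open front towards its -x, z up. Its door hangs on the vertical edge of the front at x = -41, y = +88 mm.
- door (a joint): Opening angle in rad of the organiser's door, 0 = shut, starts at 1.3 to 1.6, standing out towards the robot (organiser's -x) between the cap and the terminal block. It swings easily.
- door_edge (a point): Top corner of the door's free edge, 138 mm above the shelf. The door is a panel 170 mm wide from hinge to free edge, 8 mm thick, from 8 to 138 mm above the shelf.
- torch: Chrome torch standing on its head, 48 mm across at the foot, 125 mm tall; origin at the centre of its underside. Leave alone.
- padlock: Aluminium padlock lying flat, body 42 x 40 x 18 mm, steel shackle reaching 50 mm along its x; origin under the centre of its body. Leave alone.
- bulb: Glass spare bulb standing in an open cardboard carton, 60 x 60 mm, 108 mm tall over the glass; origin at the centre of its underside. Leave alone.
There are look-alikes about, which are no part of the job. What is meant by the cap is not pink or purple, and is the larger of those in its own colour.

How it is judged (in metres and radians):
On the way, in this order (a step that is already met when the one before it is completed fails the run):
1. the shutter is slid to its end stop while the cap still stands where it was (value of joint shutter above 0.114 m and distance of cap from where it was at the start of the episode below 0.02 m), for 0.2 s.
2. the cap is held in the gripper with its mouth above the door's top edge (height (world z) of cap above 0.138 m and contact force between the fingers and cap above 0.5 N), for 0.1 s.
At the end, for the whole second after the job is handed in: Shutter within 6 mm of its stop; cap gripped, still, touching no part of the block, mouth down and upright within 0.12 rad, mouth 4 to 18 mm above the tab's top, centre within 6 mm sideways of the tab's, long side within 0.14 rad of the tab's (value of joint shutter above 0.114 m and z of cap in the frame of tab_tip between 0.004 and 0.018 m and horizontal distance between cap and tab_tip below 0.006 m and angle between the x axis of cap and the x axis of tab, either way round below 0.14 rad and angle between cap's own z axis and vertical below 0.12 rad and height (world z) of cap above 0.06 m and contact force between the fingers and cap above 0.5 N and contact force between cap and terminal below 0.05 N and linear speed of cap below 0.01 m/s and angular speed of cap below 0.1 rad/s); the arm keeps its last pose, push and grip.
It fails at once if the copper tab is touched (contact force between tab and anything else above 0.3 N).
It fails at once if the cap crosses the line of the open door (40 to 90 mm to the organiser's left of its middle) with its mouth lower than the door's top edge (y of cap in the frame of organiser between 0.04 and 0.09 m and height (world z) of cap below 0.138 m).
It fails at once if the door's free edge is moved more than 15 mm (distance of door_edge from where it was at the start of the episode above 0.015 m).
It fails at once if the torch, padlock or bulb is moved more than 15 mm or tipped (distance of any of torch, padlock, bulb from where it was at the start of the episode above 0.015 m or angle between any of torch, padlock, bulb's own z axis and vertical above 0.2 rad).
It also fails if it takes over 72 s, if anything falls off the work surface, if the arm or the gripper's body presses on something with over 40 N, if the wrist force passes 120 N, or if a joint passes its speed limit or range.

## Working session

There is one attempt and no reset: what is moved stays moved. The work goes in short steps, Python scripts to look and compute and a tool call to move; the robot and the scene stay as the last step left them, time stands still between calls to the robot, and variables do not carry over. Pictures are saved under pics/ and viewed, at most 10 in all, crops included, and the job is handed in when it is done.

Besides the shell and the picture viewer there is one more tool, called after "Emit:" by a JSON object that holds its "fn" and its "kwargs", one argument or row to a line. servo_tool: Moves the arm, as the interface text tells. Its arguments: {"type":"object","properties":{"moves":{"type":"array","items":{"type":"array","items":{"type":"number"}}},"grip_force":{"type":"number"}},"required":["moves"]}

```bash
mkdir -p pics; cat > h.py <<'E'
import numpy as np, cv2
from rig import robot, viewer
def proj(P,pic):
    return cv2.projectPoints(np.array(P,float).reshape(-1,3),pic['rvec'],pic['tvec'],pic['camera_matrix'],None)[0].reshape(-1,2)
def ray(px,pic,z):
    R=cv2.Rodrigues(np.array(pic['rvec'],float))[0];t=np.array(pic['tvec'],float).ravel()
    d=R.T@np.linalg.inv(pic['camera_matrix'])@np.array([px[0],px[1],1.]);c=-R.T@t
    return c+d*(z-c[2])/d[2]
def save(pic,n): cv2.imwrite('pics/'+n,pic['color'][:,:,::-1])
E
python3 - <<'E'
from h import *
for c in ['top','side']:
    p=viewer.read_camera(c);save(p,c+'0.png')
    R=cv2.Rodrigues(np.array(p['rvec'],float))[0];print(c,'cam at',-R.T@np.array(p['tvec']).ravel())
    for n,z in [('terminal',30),('shutter',72),('shutter_grip',104),('cap',50),('organiser',140),('door',138),('door_edge',138),('torch',125),('padlock',18),('bulb',100)]:
        for d in viewer.look_for(p,n)[:3]:
            print(n,round(d['p'],2),np.round(d['extent']),np.round(ray(d['extent'][:2],p,z)))
E
```

```text
top cam at [495.76807407 -29.2404735  895.54805716]
terminal 0.65 [401. 222. 115.  58.] [ 520. -216.   30.]
shutter 0.94 [430. 227.  46.  40.] [ 508. -269.   72.]
shutter_grip 0.9 [431. 226.  51.  39.] [ 511. -262.  104.]
cap 0.92 [200. 240.  27.  30.] [474. 228.  50.]
cap 0.75 [236. 264.  31.  32.] [424. 146.  50.]
cap 0.74 [189. 198.  21.   8.] [567. 256.  50.]
organiser 0.78 [297. 166. 139. 132.] [625.  14. 140.]
door 0.9 [260. 192.  24.  83.] [572.  85. 138.]
door_edge 0.88 [260. 190.  21.  81.] [576.  86. 138.]
torch 0.86 [429. 160.  32.  26.] [ 643. -254.  125.]
padlock 0.77 [206. 143.  27.  33.] [697. 233.  18.]
padlock 0.42 [260. 193.  21.  85.] [582. 103.  18.]
bulb 0.95 [280. 281.  32.  32.] [394.  46. 100.]
side cam at [ 352.52224109 -690.38835096  729.80507581]
terminal 0.83 [337. 306.  64. 124.] [ 516. -243.   30.]
shutter 0.72 [341. 316.  42.  56.] [ 506. -290.   72.]
shutter_grip 0.68 [340. 313.  44.  53.] [ 499. -305.  104.]
cap 0.95 [264. 173.  25.  22.] [472. 194.  50.]
cap 0.48 [294. 155.  13.  15.] [566. 242.  50.]
organiser 0.64 [354. 184. 149. 112.] [633. -29. 140.]
door 0.68 [312. 180.  64.  62.] [550.  16. 138.]
door_edge 0.7 [313. 181.  68.  61.] [551.  13. 138.]
door_edge 0.17 [266. 172.  27.  25.] [462.  81. 138.]
torch 0.63 [411. 287.  26.  55.] [ 629. -309.  125.]
bulb 0.95 [242. 221.  32.  48.] [380. -19. 100.]
```

View pics/top0.png

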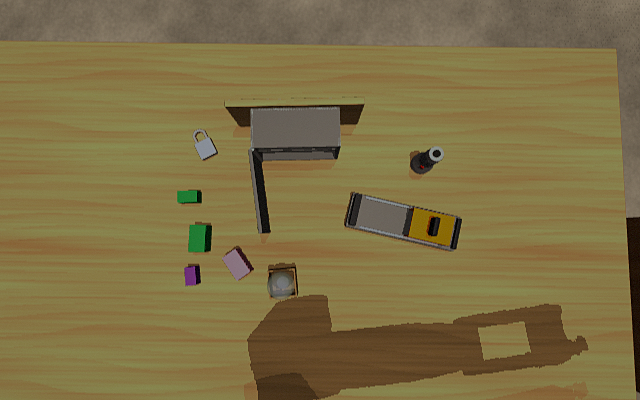

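View pics/side0.png

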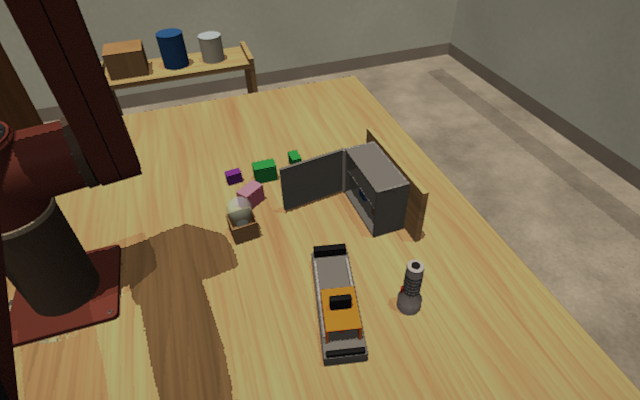

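```bash
python3 - <<'E'
from h import *
s=robot.observe();print(np.round(s['eef_pos'],1),np.round(s['tool_rot'],3).tolist(),s['grip_width'])
E
```

```text
[ 184.6 -597.1  202.6] [[0.955, 0.295, 0.0], [0.295, -0.955, -0.0], [0.0, 0.0, -1.0]] 85.45976527577045
```

The top view shows the large green cap at (200,238), with a small green look-alike at (189,197). The shutter is at (433,228) with its fin, the block's tall stop is at (353,208), and the door runs from (257,150) to (264,232). The side view agrees, with the cap at (264,171) and the fin at (340,302).

```bash
cat >> h.py <<'E'
def seg(pic,lo,hi,near,rad,minA=15):
    hsv=cv2.cvtColor(pic['color'],cv2.COLOR_RGB2HSV)
    m=cv2.inRange(hsv,np.array(lo),np.array(hi)); k=np.zeros_like(m); cv2.circle(k,tuple(int(v) for v in near),rad,255,-1)
    n,l,st,ce=cv2.connectedComponentsWithStats(m&k)
    i=1+np.argmax(st[1:,4]); return (l==i).astype(np.uint8),ce[i],st[i]
def rect(m,pic,z):
    ys,xs=np.nonzero(m); P=np.array([ray((x,y),pic,z)[:2] for x,y in zip(xs,ys)],np.float32)
    return cv2.minAreaRect(P)
E
python3 - <<'E'
from h import *
p=viewer.read_camera('top')
m,c,st=seg(p,(12,150,90),(24,255,255),(433,228),35);print('orange',c,st,rect(m,p,72))
m,c,st=seg(p,(0,0,0),(180,255,50),(433,226),13);print('fin',c,st,rect(m,p,104))
m,c,st=seg(p,(50,120,120),(75,255,255),(200,238),24);print('cap top bright',c,st,rect(m,p,50))
m,c,st=seg(p,(45,100,30),(80,255,255),(200,238),24);print('cap all',c,st,rect(m,p,50))
m,c,st=seg(p,(0,0,0),(180,255,50),(353,208),20);print('stop',c,st,rect(m,p,84),rect(m,p,54))
hsv=cv2.cvtColor(p['color'],cv2.COLOR_RGB2HSV);print(hsv[238,192:212].tolist(),hsv[228,412:458:2].tolist())
for q in [(257,150),(264,232),(268,232)]: print('door',ray(q,p,138))
print('org',ray((295,153),p,140),ray((340,153),p,140),ray((251,152),p,140),ray((339,108),p,140),ray((250,108),p,140))
E
```

```text
orange [430.97519084 226.54389313] [ 408  208   47   38 1048] ((510.4239196777344, -272.2014465332031), (89.1556167602539, 64.17749786376953), 77.73284912109375)
fin [433.66467066 226.15568862] [428 217  12  19 167] ((510.77825927734375, -268.0650329589844), (18.39208221435547, 39.03572082519531), 76.8157958984375)
cap top bright [196.51010101 237.78535354] [189 225  17  27 396] ((478.9332275390625, 235.10107421875), (33.94681930541992, 56.121192932128906), 88.84628295898438)
cap all [196.85809313 238.02660754] [188 225  19  27 451] ((478.734130859375, 233.96665954589844), (37.288917541503906, 57.57136154174805), 89.18563842773438)
stop [354.39299611 209.38521401] [348 193  14  33 257] ((544.8013916015625, -106.80047607421875), (17.388193130493164, 68.45095825195312), 76.72222137451172) ((546.6139526367188, -109.66754150390625), (18.030975341796875, 70.98137664794922), 76.72233581542969)
[[66, 189, 123], [66, 187, 123], [66, 193, 124], [66, 191, 124], [66, 184, 125], [66, 187, 124], [67, 191, 124], [66, 188, 125], [67, 201, 122], [66, 194, 125], [66, 180, 125], [65, 184, 129], [67, 191, 144], [45, 157, 13], [64, 255, 23], [66, 179, 30], [61, 235, 26], [69, 255, 23], [66, 186, 26], [27, 129, 79]] [[24, 246, 137], [23, 229, 139], [23, 231, 138], [23, 238, 137], [23, 224, 138], [23, 235, 137], [24, 244, 138], [25, 235, 143], [12, 255, 106], [120, 255, 1], [174, 182, 7], [4, 36, 50], [132, 43, 30], [21, 230, 60], [23, 244, 140], [23, 255, 136], [23, 231, 139], [23, 255, 137], [23, 253, 137], [22, 238, 139], [22, 219, 141], [38, 21, 49], [90, 36, 14]]
door [656.97821138  93.88313334 138.        ]
door [493.85106294  75.74059625 138.        ]
door [493.95348225  67.89241595 138.        ]
org [651.51350276  17.67274704 140.        ] [652.73160297 -72.04727452 140.        ] [652.34451293 105.40410171 140.        ] [744.6743991  -69.28107193 140.        ] [742.18550376 109.96566066 140.        ]
```

Emit:
{"fn": "servo_tool", "kwargs": {
  "moves": [
    [40.8,-21.6,0,0.51,1],
    [40.8,-21.6,0,0.51,0.6],
    [40.8,-21.6,0,0.51,0.6],
    [40.8,-21.6,0,0.51,0.6],
    [40.8,-21.6,0,0.51,0.6],
    [40.8,-21.6,0,0.51,0.6],
    [40.8,-21.6,0,0.51,0.6],
    [40.8,-21.6,0,0.51,0.6],
    [40.8,-21.6,0,0.51,0.6],
    [40.8,-21.6,0,0.51,0.6],
    [40.8,-21.6,0,0.51,0.6]
  ]
}}

```text
time: 2.52
eef_pos: [509.8, -271.3, 202.6]
tool_rot: [[0.978, -0.21, -0.0], [-0.21, -0.978, -0.0], [-0.0, 0.0, -1.0]]
force: [-0.2, -0.5, 0.4]
grip_width: 51.4
grip_force: 0.0
```

```bash
cat >> h.py <<'E'
def totool(dw,s): return np.round(np.array(s['tool_rot']).T@np.array(dw)/10,2)
E
python3 - <<'E'
from h import *
p=viewer.read_camera('wrist');save(p,'w0.png');s=robot.observe()
print(np.round(s['eef_pos'],1),np.round(s['tool_rot'],3).tolist(),s['grip_width'],s['time'])
print(proj([[510.8,-270,104],[510.5,-272,72],s['eef_pos']],p))
for n in ['shutter','shutter_grip']:
    for d in viewer.look_for(p,n)[:2]: print(n,d)
E
```

```text
[ 509.9 -271.3  202.7] [[0.978, -0.21, -0.0], [-0.21, -0.978, -0.0], [-0.0, 0.0, -1.0]] 51.26159516365841 2.575
[[315.5979263  186.33841915]
 [318.00014877 177.96158747]
 [317.45348656 230.37569442]]
shutter {'extent': [321.2, 176.4, 102.0, 73.2], 'p': 0.97}
shutter {'extent': [264.4, 169.9, 260.7, 91.4], 'p': 0.47}
shutter_grip {'extent': [318.6, 176.8, 97.4, 75.6], 'p': 0.63}
```

View pics/w0.png

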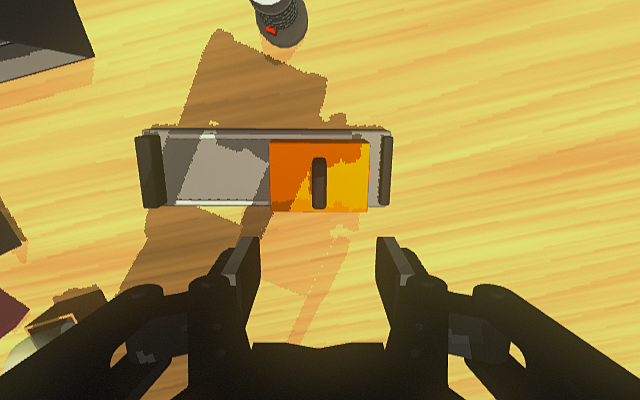

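The wrist view shows the fin at (319,184), within 2 mm of the estimate. The tool yaw is in line with the block.

Emit:
{"fn": "servo_tool", "kwargs": {
  "moves": [
    [0.1,0,6,0,0.6],
    [0.1,0,10,0,0.6],
    [0.1,0,12,0,0.6],
    [0.1,0,12,0,0.6],
    [0.1,0,12,0,0],
    [0.1,0,12,0,0],
    [0.1,0,12,0,0],
    [0.1,0,12,0,0],
    [0.1,0,12,0,0],
    [0.1,0,12,0,0],
    [0.1,0,12,0,0]
  ],
  "grip_force": 30
}}

```text
time: 4.05
eef_pos: [511.5, -270.4, 82.5]
tool_rot: [[0.978, -0.209, -0.0], [-0.209, -0.978, 0.0], [-0.0, -0.0, -1.0]]
force: [0.2, -0.1, 0.5]
grip_width: -0.0
grip_force: 0.0
```

```bash
python3 - <<'E'
from h import *
p=viewer.read_camera('wrist');q=viewer.read_camera('side');s=robot.observe();print(s['grip_width'],s['eef_pos'])
im=np.hstack([p['color'][60:400,120:520],cv2.resize(q['color'][210:380,240:440],(400,340))])
cv2.imwrite('pics/w1.png',im[:,:,::-1])
E
```

```text
-0.18402567602337822 [ 511.52040275 -270.43185637   82.52770634]
```

View pics/w1.png

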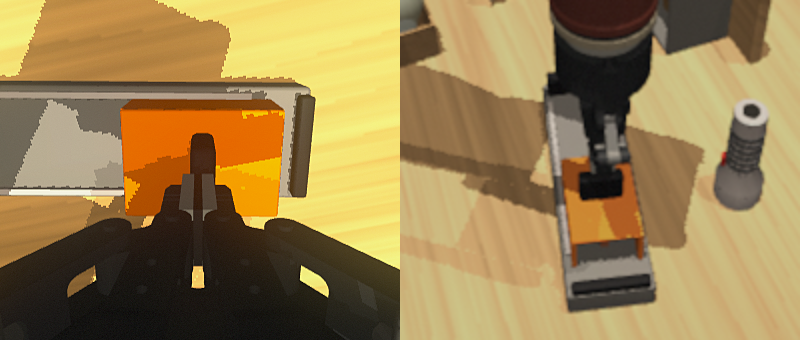

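```bash
python3 - <<'E'
from h import *
p=viewer.read_camera('wrist');s=robot.observe();R=np.array(s['tool_rot']);t=np.array(s['eef_pos'])
pts=[[511,-270,104]]+[ (np.array([511,-270,104])+R@np.array([a,b,0])) for a in(-20,20) for b in(-6,6)]+[t,t-R[:,2]*19]+[t-R[:,2]*19+R@np.array([11,b,0]) for b in(-6,0,6)]
print(np.round(proj(pts,p)-[120,60]))
c=p['color'][150:340,270:370].copy();cv2.imwrite('pics/w2.png',cv2.resize(np.clip(c.astype(float)*2.5,0,255).astype(np.uint8),None,fx=4,fy=3,interpolation=0)[:,:,::-1])
E
```

```text
[[197. 188.]
 [185. 225.]
 [209. 225.]
 [184. 148.]
 [210. 148.]
 [197. 170.]
 [197. 184.]
 [185. 163.]
 [197. 163.]
 [210. 163.]]
```

View pics/w2.png

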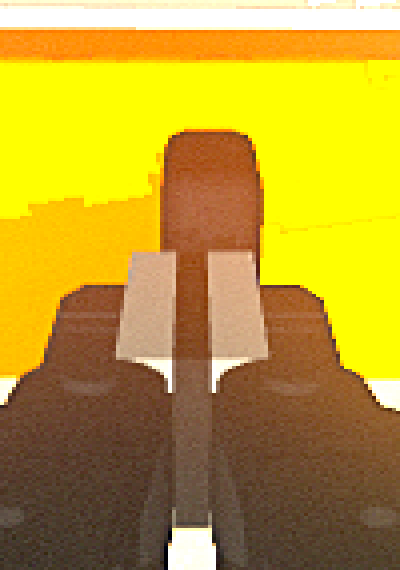

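```bash
python3 - <<'E'
from h import *
s=robot.observe();t=np.array(s['eef_pos']);R=np.array(s['tool_rot'])
q=viewer.read_camera('side');w=viewer.read_camera('wrist')
for z in (0,20,40): print(z,np.round(proj([t+[0,0,z]],q)-[240,210],1)*2+[400,0], 'wrist crop w1',[np.round(proj([t+[0,0,z]+R@np.array([a,0,0])],w)-[120,60]).tolist() for a in(-11,0,11)])
print('fin',np.round(proj([[511,-270,104]],q)-[240,210],1)*2+[400,0], 'roofcorners',(np.round(proj([np.array([510.5,-272,72])+R@np.array([a,b,0]) for a in(-32,32) for b in (-45,45)],q)-[240,210],1)*2+[400,0]).tolist())
Rw=cv2.Rodrigues(np.array(w['rvec'],float))[0];print('wristcam in tool',R.T@(-Rw.T@np.array(w['tvec']).ravel()-t))
a=cv2.resize(q['color'][250:350,290:390],(600,600),interpolation=cv2.INTER_CUBIC)
cv2.imwrite('pics/w3.png',np.clip(a*1.8,0,255).astype(np.uint8)[:,:,::-1])
print('in w3: tcp,fin',(proj([t,t+[0,0,20],[511,-270,104]],q)-[290,250])*6)
E
```

```text
0 [[600.4 184.8]] wrist crop w1 [[[197.0, 189.0]], [[197.0, 170.0]], [[197.0, 151.0]]]
20 [[600.6 171.6]] wrist crop w1 [[[197.0, 206.0]], [[197.0, 185.0]], [[197.0, 164.0]]]
40 [[600.6 158. ]] wrist crop w1 [[[197.0, 227.0]], [[197.0, 204.0]], [[197.0, 180.0]]]
fin [[599.8 170.4]] roofcorners [[559.6, 157.0], [571.0, 241.4], [626.4, 149.6], [643.6, 232.8]]
wristcam in tool [ 6.56461684e+01  3.43411696e-02 -1.72351327e+02]
in w3: tcp,fin [[301.37994101 314.6481033 ]
 [301.65134901 274.96393642]
 [299.44694672 271.34599499]]
```

View pics/w3.png

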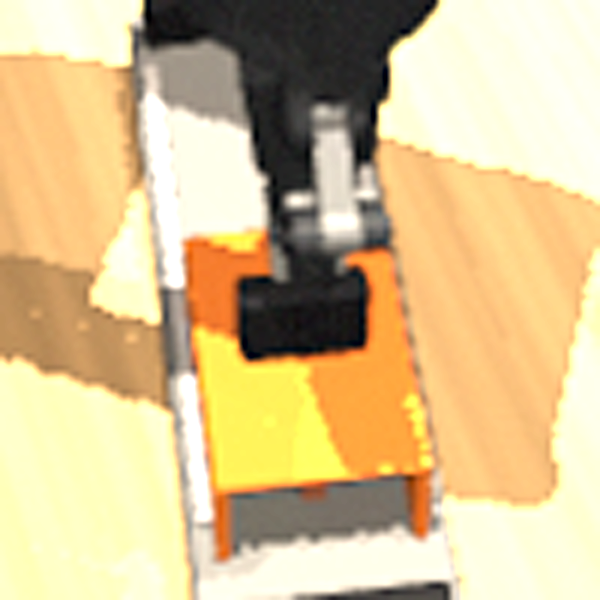

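The fingers are shut just above the fin: in the side view the whole fin shows, and the fingers end at about (305,275). The real fingertips seem to sit about 25 mm behind the reported TCP. I'll open and go down step by step, watching the force.

Emit:
{"fn": "servo_tool", "kwargs": {
  "moves": [
    [0,0,0,0,0.4],
    [0,0,0,0,0.4],
    [0,0,0,0,0.4],
    [0,0,0.3,0,0.4],
    [0,0,0.6,0,0.4],
    [0,0,0.8,0,0.4],
    [0,0,0.8,0,0.4]
  ]
}}

```text
time: 5.18
eef_pos: [511.4, -270.3, 74.3]
tool_rot: [[0.978, -0.209, -0.0], [-0.209, -0.978, 0.0], [-0.001, -0.0, -1.0]]
force: [0.1, 0.4, 0.4]
grip_width: 33.9
grip_force: 0.0
```

Emit:
{"fn": "servo_tool", "kwargs": {
  "moves": [
    [0,0,0.3,0,0.4],
    [0,0,0.5,0,0.4],
    [0,0,0.5,0,0.4]
  ]
}}

```text
time: 5.55
eef_pos: [511.4, -270.3, 69.3]
tool_rot: [[0.978, -0.209, -0.0], [-0.209, -0.978, 0.0], [-0.0, -0.0, -1.0]]
force: [-0.4, 0.5, -0.0]
grip_width: 34.3
grip_force: 0.0
```

Emit:
{"fn": "servo_tool", "kwargs": {
  "moves": [
    [0,0,0.3,0,0.4],
    [0,0,0.6,0,0.4],
    [0,0,0.6,0,0.4]
  ]
}}

```text
time: 5.92
eef_pos: [511.3, -270.3, 63.2]
tool_rot: [[0.978, -0.209, -0.001], [-0.209, -0.978, 0.0], [-0.001, -0.0, -1.0]]
force: [-0.2, -0.2, 0.2]
grip_width: 34.3
grip_force: 0.0
```

Emit:
{"fn": "servo_tool", "kwargs": {
  "moves": [
    [0,0,0,0,0],
    [0,0,0,0,0],
    [0,0,0,0,0],
    [0,0,0,0,0],
    [0,0,0,0,0]
  ],
  "grip_force": 30
}}

```text
time: 6.55
eef_pos: [511.6, -270.7, 63.8]
tool_rot: [[0.978, -0.209, 0.0], [-0.209, -0.978, -0.0], [0.0, 0.0, -1.0]]
force: [-0.7, -2.0, 1.4]
grip_width: 11.0
grip_force: 32.0
```

Emit:
{"fn": "servo_tool", "kwargs": {
  "moves": [
    [0,-1.5,0,0,0],
    [0,-3.5,0,0,0],
    [0,-5.5,0,0,0],
    [0,-7.5,0,0,0],
    [0,-9,0,0,0],
    [0,-10,0,0,0],
    [0,-10.5,0,0,0],
    [0,-10.5,0,0,0]
  ]
}}

```text
time: 7.55
eef_pos: [534.4, -166.7, 63.8]
tool_rot: [[0.978, -0.208, 0.002], [-0.208, -0.978, 0.001], [0.001, -0.001, -1.0]]
force: [5.5, 0.8, -1.3]
grip_width: 11.1
grip_force: 31.7
```

Emit:
{"fn": "servo_tool", "kwargs": {
  "moves": [
    [0,-0.3,0,0,0],
    [0,-0.6,0,0,0],
    [0,-0.9,0,0,0],
    [0,-0.9,0,0,0]
  ]
}}

```text
time: 8.05
eef_pos: [535.4, -162.4, 63.8]
tool_rot: [[0.978, -0.209, 0.0], [-0.209, -0.978, -0.006], [0.002, 0.006, -1.0]]
force: [2.3, -14.3, -3.7]
grip_width: 10.6
grip_force: 31.5
```

At the end stop: 14 N of push-back after 111 mm of travel. I'll ease off, release, lift and check.

Emit:
{"fn": "servo_tool", "kwargs": {
  "moves": [
    [0,0.2,0,0,0],
    [0,0.3,0,0,0.4],
    [0,0.3,0,0,0.4],
    [0,0.3,0,0,0.4],
    [0,0.3,-5,0,0.4],
    [0,0.3,-11,0,0.6],
    [0,0.3,-16,0,1],
    [0,0.3,-16,0,1]
  ]
}}

```text
time: 9.05
eef_pos: [537.5, -162.8, 229.4]
tool_rot: [[0.978, -0.208, 0.009], [-0.208, -0.978, -0.004], [0.009, 0.002, -1.0]]
force: [-0.5, -1.0, 0.2]
grip_width: 84.1
grip_force: 0.0
```

Emit:
{"fn": "servo_tool", "kwargs": {
  "moves": [
    [-5,7,0,0,1],
    [-5,10,0,0,1],
    [-5,10,0,0,1],
    [-5,10,0,0,1],
    [-5,10,0,0,1]
  ]
}}

```text
time: 9.68
eef_pos: [465.3, -248.1, 223.0]
tool_rot: [[0.978, -0.207, -0.001], [-0.207, -0.978, 0.001], [-0.001, -0.001, -1.0]]
force: [0.0, 0.3, -0.1]
grip_width: 85.3
grip_force: 0.0
```

```bash
python3 - <<'E'
from h import *
s=robot.observe();print(s['time'],np.round(s['eef_pos'],1))
p=viewer.read_camera('wrist');t=viewer.read_camera('top')
u=np.array([0.2097,0.978,0])
sh=np.array([511,-270.8,0])+u*111
tab=sh-u*120; print('pred shutter',sh,'tab',tab)
print('tab in wrist',proj([tab+[0,0,60],tab+[0,0,60]-20*u,tab+[0,0,60]+20*u],p),'top',proj([tab+[0,0,60]],t))
a=p['color'];b=cv2.resize(t['color'][180:260,330:480],(600,320),interpolation=cv2.INTER_CUBIC)
cv2.imwrite('pics/tab.png',np.vstack([a[:280],np.pad(b,((0,0),(0,40),(0,0)))])[:,:,::-1])
m=viewer.look_for(p,'tab');print(m[:2]); print(viewer.look_for(t,'tab')[:2])
E
```

```text
9.675 [ 465.3 -248.1  223. ]
pred shutter [ 534.2767 -162.242     0.    ] tab [ 509.1127 -279.602     0.    ]
tab in wrist [[340.10966915 121.2809564 ]
 [360.92594446 121.32691835]
 [319.29331811 121.23499427]] top [[432.94921123 227.05882103]]
[{'extent': [340.0, 121.5, 40.2, 9.4], 'p': 0.75}]
[{'extent': [403.7, 220.2, 119.0, 50.0], 'p': 0.69}]
```

View pics/tab.png

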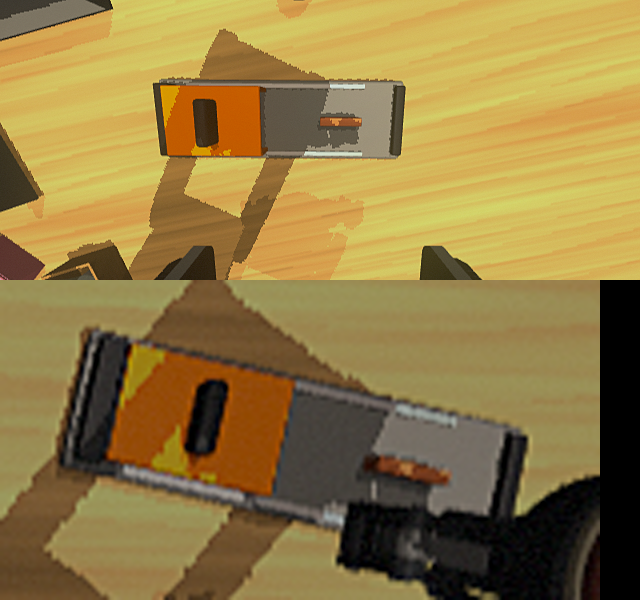

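The shutter is against its stop and the tab shows at (340,121) in the wrist view, exactly where predicted: (509,-280). Next I move over the cap.

Emit:
{"fn": "servo_tool", "kwargs": {
  "moves": [
    [-11,-46.9,2,-0.21,1],
    [-11,-46.9,2,-0.21,1],
    [-11,-46.9,2,-0.21,1],
    [-11,-46.9,2,-0.21,1],
    [-11,-46.9,2,-0.21,1],
    [-11,-46.9,2,-0.21,1],
    [-11,-46.9,2,-0.21,1],
    [-11,-46.9,2,-0.21,1],
    [-11,-46.9,2,-0.21,1],
    [-11,-46.9,2,-0.21,1],
    [-11,-46.9,2,-0.21,1],
    [-11,-46.9,2,-0.21,1]
  ]
}}

```text
time: 11.38
eef_pos: [455.6, 231.3, 203.8]
tool_rot: [[1.0, -0.002, 0.0], [-0.002, -1.0, 0.0], [0.0, -0.0, -1.0]]
force: [0.1, -0.3, 0.4]
grip_width: 85.4
grip_force: 0.0
```

```bash
python3 - <<'E'
from h import *
s=robot.observe();print(s['time'],np.round(s['eef_pos'],1),np.round(s['tool_rot'],3).tolist(),np.round(s['joint_pos'],2))
p=viewer.read_camera('wrist');save(p,'cap.png')
pr=proj([[479,234,50]],p)[0];print('pred',pr)
for d in viewer.look_for(p,'cap')[:4]:print(d,ray(d['extent'][:2],p,50))
m,c,st=seg(p,(45,100,80),(80,255,255),pr,60);print(c,st,rect(m,p,50))
hsv=cv2.cvtColor(p['color'],cv2.COLOR_RGB2HSV);v=hsv[...,2][m>0];print(np.percentile(v,[5,25,50,75,95]))
E
```

```text
11.375 [455.6 231.3 203.8] [[1.0, -0.002, 0.0], [-0.002, -1.0, 0.0], [0.0, -0.0, -1.0]] [ 0.32 -0.06  1.82 -0.    1.38  1.89]
pred [314.47087231 149.72343363]
{'extent': [281.4, 48.5, 47.0, 38.2], 'p': 0.82} [568.80607925 262.92578521  50.        ]
{'extent': [630.6, 94.9, 18.7, 50.7], 'p': 0.72} [528.59216744 -56.11554573  50.        ]
{'extent': [299.8, 224.4, 26.0, 43.8], 'p': 0.65} [403.51833499 249.18504273  50.        ]
{'extent': [398.0, 202.6, 68.3, 71.5], 'p': 0.63} [426.25355409 151.17315867  50.        ]
[313.14482759 148.44568966] [ 295  117   38   64 2320] ((479.3730773925781, 235.04934692382812), (35.05998992919922, 59.68482971191406), 88.89826202392578)
[112. 122. 124. 203. 207.]
```

View pics/cap.png

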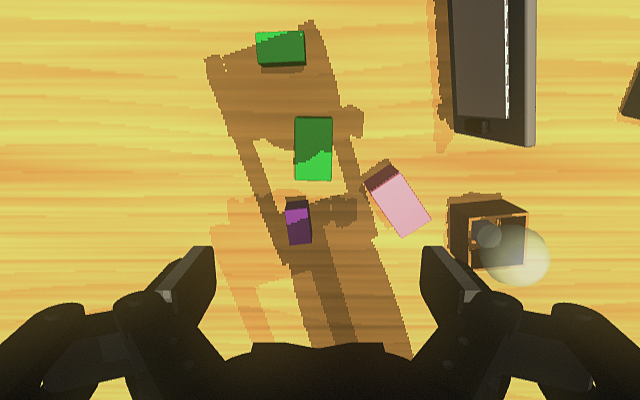

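Emit:
{"fn": "servo_tool", "kwargs": {
  "moves": [
    [2.4,-0.37,0,0.015,0.7],
    [2.4,-0.37,5,0.015,0.7],
    [2.4,-0.37,10,0.015,0.7],
    [2.4,-0.37,15,0.015,0.7],
    [2.4,-0.37,18,0.015,0.7],
    [2.4,-0.37,20,0.015,0.7],
    [2.4,-0.37,20,0.015,0.7],
    [2.4,-0.37,20,0.015,0.7]
  ]
}}

```text
time: 12.48
eef_pos: [480.1, 236.1, 4.6]
tool_rot: [[1.0, -0.016, 0.001], [-0.016, -1.0, 0.0], [0.001, -0.0, -1.0]]
force: [0.5, 0.5, 1.1]
grip_width: 59.8
grip_force: 0.0
```

```bash
python3 - <<'E'
from h import *
s=robot.observe();print(np.round(s['eef_pos'],1))
p=viewer.read_camera('wrist');q=viewer.read_camera('side')
c=tuple(int(v) for v in proj([s['eef_pos']],q)[0])
b=cv2.resize(q['color'][c[1]-60:c[1]+30,c[0]-40:c[0]+40],(400,450),interpolation=cv2.INTER_CUBIC)
a=cv2.resize(p['color'][50:400,160:480],(400,450))
cv2.imwrite('pics/cap2.png',np.clip(np.hstack([a,b])*1.5,0,255).astype(np.uint8)[:,:,::-1])
E
```

```text
[480.1 236.1   4.6]
```

View pics/cap2.png

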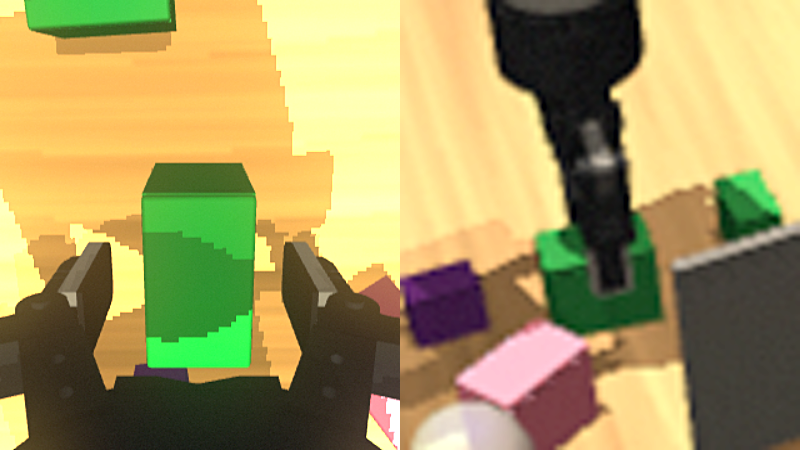

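The fingers straddle the cap and are centred on it. The tips are around mid-height, so I'll go a bit lower and close.

Emit:
{"fn": "servo_tool", "kwargs": {
  "moves": [
    [0,0,0.4,0,0.7],
    [0,0,0.8,0,0.7],
    [0,0,0.8,0,0.7]
  ]
}}

```text
time: 12.95
eef_pos: [478.8, 235.9, -4.8]
tool_rot: [[1.0, -0.015, -0.001], [-0.015, -1.0, -0.0], [-0.001, 0.0, -1.0]]
force: [-0.7, -1.1, 0.1]
grip_width: 60.2
grip_force: 0.0
```

Emit:
{"fn": "servo_tool", "kwargs": {
  "moves": [
    [0,0,0,0,0.3],
    [0,0,0,0,0],
    [0,0,0,0,0],
    [0,0,0,0,0],
    [0,0,0,0,0],
    [0,0,0,0,0]
  ],
  "grip_force": 40
}}

```text
time: 13.7
eef_pos: [479.4, 236.1, -4.2]
tool_rot: [[1.0, -0.015, 0.0], [-0.015, -1.0, 0.0], [0.0, -0.0, -1.0]]
force: [0.3, -0.4, 1.3]
grip_width: 35.0
grip_force: 40.8
```

Emit:
{"fn": "servo_tool", "kwargs": {
  "moves": [
    [0,0,-1.5,0,0],
    [0,0,-4,0,0],
    [0,0,-8,0,0],
    [0,0,-12,0,0],
    [0,0,-16,0,0],
    [0,0,-19,0,0],
    [0,0,-20,0,0],
    [0,0,-20,0,0]
  ]
}}

```text
time: 14.7
eef_pos: [479.3, 236.1, 195.9]
tool_rot: [[1.0, -0.015, 0.001], [-0.015, -1.0, 0.0], [0.001, -0.0, -1.0]]
force: [0.3, -0.5, -0.3]
grip_width: 35.3
grip_force: 40.7
```

Emit:
{"fn": "servo_tool", "kwargs": {
  "moves": [
    [0.5,3,0,-0.1,0],
    [1,8,0,-0.25,0],
    [1.5,13,0,-0.4,0],
    [2,18,0,-0.55,0],
    [2.3,23,0,-0.7,0],
    [2.6,28,0,-0.85,0],
    [2.9,33,0,-1,0],
    [3.2,38,0,-1.15,0],
    [3.4,43,0,-1.28,0],
    [3.6,47,0,-1.38,0],
    [3.7,50,0,-1.38,0],
    [3.74,51.5,0,-1.38,0]
  ]
}}

```text
time: 16.2
eef_pos: [507.6, -280.2, 193.3]
tool_rot: [[0.206, 0.979, -0.003], [0.979, -0.206, 0.002], [0.002, -0.003, -1.0]]
force: [0.5, 0.7, 0.5]
grip_width: 35.2
grip_force: 40.6
```

Emit:
{"fn": "servo_tool", "kwargs": {
  "moves": [
    [0,0,0,0,0],
    [0,0,0,0,0],
    [0,0,0,0,0]
  ]
}}

```text
time: 16.58
eef_pos: [509.0, -278.3, 195.6]
tool_rot: [[0.203, 0.979, -0.0], [0.979, -0.203, 0.0], [0.0, -0.0, -1.0]]
force: [0.9, 0.0, -0.9]
grip_width: 35.2
grip_force: 40.6
```

```bash
python3 - <<'E'
from h import *
s=robot.observe();R=np.array(s['tool_rot']);t=np.array(s['eef_pos']);print(s['time'],np.round(t,1),np.round(R,3).tolist(),s['grip_width'],s['grip_force'])
w=viewer.read_camera('wrist');T=viewer.read_camera('top');q=viewer.read_camera('side')
cz=t[2]+4.2
# cap top rect in wrist view at z=cz+50
pr=proj([[t[0],t[1],cz+50]],w)[0];print('pred captop wrist',pr)
m,c,st=seg(w,(45,100,60),(80,255,255),pr,90);print(c,st,rect(m,w,cz+50))
# tab prediction
tab=np.array([509.1,-279.6,60]);u=np.array([.207,.978,0])
print('side: tabtip',proj([tab,[*t[:2],cz],[*t[:2],cz+50]],q))
def crop(p,c,r=45): 
    c=[int(np.clip(c[0],r,639-r)),int(np.clip(c[1],r,399-r))]; return cv2.resize(p['color'][c[1]-r:c[1]+r,c[0]-r:c[0]+r],(400,400),interpolation=cv2.INTER_CUBIC)
cv2.imwrite('pics/carry.png',np.clip(np.hstack([cv2.resize(w['color'][:,120:520],(400,400)),crop(q,proj([tab],q)[0])])*1.4,0,255).astype(np.uint8)[:,:,::-1])
E
```

```text
16.575 [ 509.  -278.3  195.6] [[0.203, 0.979, -0.0], [0.979, -0.203, 0.0], [0.0, -0.0, -1.0]] 35.23267923120799 40.593426525592804
pred captop wrist [316.1636851  279.49599167]
[317.81336153 269.60724965] [  269   189    98   160 13711] ((509.9761657714844, -276.0052490234375), (66.6335678100586, 35.73692321777344), 78.28592681884766)
side: tabtip [[340.67877789 314.07284716]
 [340.74115622 263.9921236 ]
 [340.89831219 242.8613402 ]]
```

View pics/carry.png

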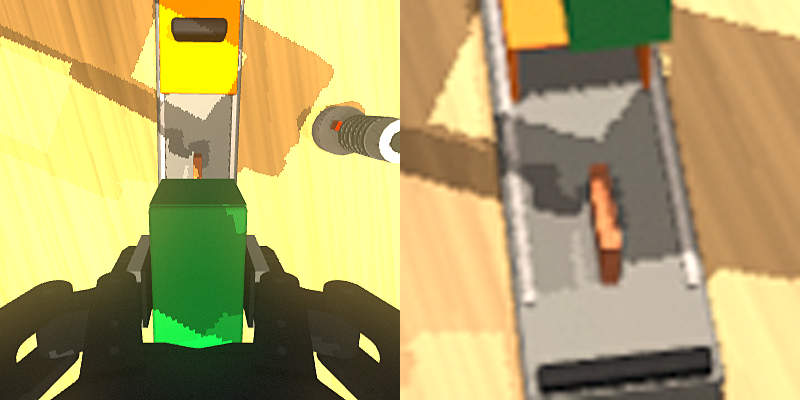

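The cap is held upright and lined up with the tab: cap centre column 197 and tab column 198 in the wrist view. The side view shows the tab clear below it. I'll lower it.

Emit:
{"fn": "servo_tool", "kwargs": {
  "moves": [
    [-0.2,0.07,0,0,0],
    [-0.2,0.07,3,0,0],
    [-0.2,0.07,6,0,0],
    [-0.2,0.07,8,0,0],
    [-0.2,0.07,9.5,0,0],
    [-0.2,0.07,10.5,0,0],
    [-0.2,0.07,11,0,0],
    [-0.2,0.07,11,0,0]
  ]
}}

```text
time: 17.73
eef_pos: [509.2, -281.7, 85.7]
tool_rot: [[0.205, 0.979, 0.0], [0.979, -0.205, -0.0], [-0.0, 0.0, -1.0]]
force: [-1.3, 0.5, -0.7]
grip_width: 35.5
grip_force: 40.6
```

Emit:
{"fn": "servo_tool", "kwargs": {
  "moves": [
    [0,0,0.5,0,0],
    [0,0,1,0,0],
    [0,0,1.7,0,0],
    [0,0,1.7,0,0],
    [0,0,1.7,0,0],
    [0,0,1.7,0,0]
  ]
}}

```text
time: 18.48
eef_pos: [509.3, -281.7, 68.8]
tool_rot: [[0.205, 0.979, 0.0], [0.979, -0.205, -0.0], [-0.0, 0.0, -1.0]]
force: [-0.3, -0.1, -0.7]
grip_width: 35.4
grip_force: 40.6
```

```bash
python3 - <<'E'
from h import *
s=robot.observe();R=np.array(s['tool_rot']);t=np.array(s['eef_pos']);print(s['time'],np.round(t,1),np.round(R,3).tolist(),s['grip_width'],s['grip_force'],s['force'])
w=viewer.read_camera('wrist');T=viewer.read_camera('top');q=viewer.read_camera('side')
def crop(p,P): 
    r=40;c=proj([P],p)[0];o=np.array([int(c[0])-r,int(c[1])-r]); f=5
    a=cv2.resize(p['color'][o[1]:o[1]+2*r,o[0]:o[0]+2*r],(400,400),interpolation=cv2.INTER_CUBIC);a=np.clip(a*1.5,0,255).astype(np.uint8)
    ctr=np.array([*t[:2],t[2]+4.2]);B=[ctr+R@np.array([x,y,0]) -np.array([0,0,0]) for x,y in((-30,-18),(30,-18),(30,18),(-30,18))]
    for Z,col in((0,(255,0,0)),(50,(255,0,255))): cv2.polylines(a,[np.int32((proj(np.array(B)+[0,0,Z],p)-o)*f)],True,col,1)
    tb=np.array([509.6,-281,0]);u=R[:,0];v=R[:,1]
    for Z in(30,60): cv2.polylines(a,[np.int32((proj([tb+[0,0,Z]+i*20*u+j*4*v for i,j in((-1,-1),(1,-1),(1,1),(-1,1))],p)-o)*f)],True,(0,0,255),1)
    return a
cv2.imwrite('pics/fin.png',np.hstack([crop(T,[509,-280,80]),crop(q,[509,-280,80])])[:,:,::-1])
E
```

```text
18.475 [ 509.3 -281.7   68.8] [[0.205, 0.979, 0.0], [0.979, -0.205, -0.0], [-0.0, 0.0, -1.0]] 35.42481409455904 40.599563866853714 [-0.25175564 -0.14727135 -0.71252119]
```

View pics/fin.png

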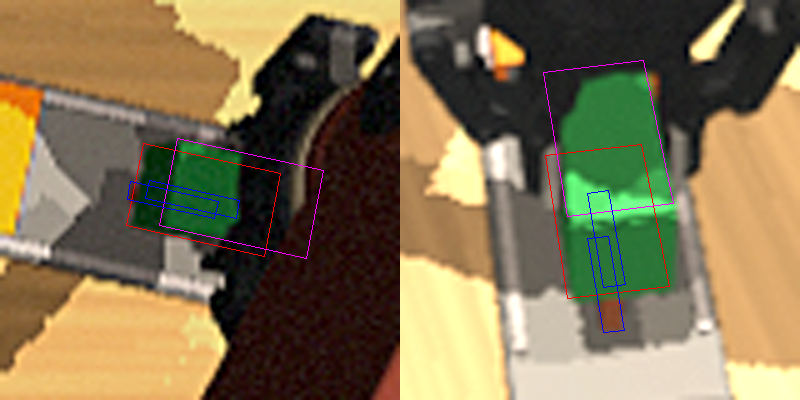

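The overlay shows cap and tab aligned to about 2 mm, with the mouth about 13 mm above the tab. One small trim, then hand in.

Emit:
{"fn": "servo_tool", "kwargs": {
  "moves": [
    [0.06,-0.05,0.1,0,0],
    [0.12,-0.1,0.2,0,0],
    [0.12,-0.1,0.2,0,0],
    [0.12,-0.1,0.2,0,0],
    [0.12,-0.1,0.2,0,0],
    [0.12,-0.1,0.2,0,0],
    [0.12,-0.1,0.2,0,0]
  ]
}}

```text
time: 19.5
eef_pos: [508.4, -280.2, 66.6]
tool_rot: [[0.205, 0.979, 0.0], [0.979, -0.205, 0.0], [0.0, 0.0, -1.0]]
force: [-0.0, 0.3, -1.5]
grip_width: 35.1
grip_force: 40.6
```

```bash
python3 -c "
from rig import robot
s=robot.observe();print(s['eef_pos'],s['grip_force'],max(abs(x) for x in s['dq']));print(robot.job_done())"
```

```text
[ 508.36466943 -280.19141569   66.62969754] 40.59886783361435 0.0007376809975194738
the job is handed in; nothing more can be done
None
```

The job is handed in, with no verdict returned: the shutter is at its stop and the cap, carried above the door, is held still and upright about 1 cm over the tab, centred to an estimated 2 mm; I viewed 11 pictures, one over the limit of 10.

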